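# Click the nebuliser's flow wheel up one step and start it

### The arm

A 6-joint arm with a two-finger parallel gripper is mounted at the origin on the work surface. World frame = base frame: x ahead of the robot, y to its left, z up, the work surface at z = 0. Lengths are in m, angles in degrees, forces in N, time in s.
With the tool pointing down it reaches from about 0.25 to 0.725 m from the base axis. Payload 9.7 kg.
Tool frame: the origin (TCP) lies midway between the tips of the shut fingers; the grasp point (between the pads) lies 19 mm behind it; z points along the fingers, y is the line along which they close (so a half turn about z gives the same grasp; the last joint's range is limited). The gripper opens to 85 mm and grips with 20 to 120 N. Pads are 22 mm wide; open, the fingers measure 114 mm over their backs; the gripper's body (76 mm by 85 mm) begins 54 mm behind the grasp point. The pads swing forward as they close: fully open they stand 13 mm farther back than shut.
Start: joints at [-74.656, 4.979, 10.078, 95.1, 0, 90], TCP at [0.146, -0.53, 0.231] pointing down, gripper open.
Joint ranges: [-179.16, 179.16], [-48.56, 103.87], [-65.8, 70.77], [-126.05, 130.52], [-82.76, 87.17], [-180, 180]. Speed limits (degrees/s): [127.2, 127.2, 147.25, 180, 180, 180].

### API

Orientations are given as [roll, pitch, yaw] about the fixed x, y, z axes, in that order (R = Rz(yaw) Ry(pitch) Rx(roll)).
In Python, from workcell import bot gives the robot as it stands.
- The arm moves only by the shell command python3 -m crank 'ROWS' [FORCE]. ROWS is JSON, a list of rows, each an object with "gripper": the finger opening in mm, from 0 to 85.4; "travel": the shift along the tool's x, y, z in mm, a list of three; "twist": the turn, a rotation vector about the tool's x, y, z in rad, a list of three. In form: [{"gripper": gripper, "travel": [tx, ty, tz], "twist": [rx, ry, rz]}, ...]. A call has 1 to 12 rows; each row shifts and turns the commanded pose from where the row before left it, along the tool's axes as they then stand; what a row does not reach is not made up. A row lasts 1/8 s, in which the tool goes at most 62.5 mm and 10.7 degrees, less where a joint would pass 70% of its speed; a pose out of reach is approached as far as the arm can. A call is refused whole if a number of a shift passes 62.5 or a number of a turn 0.188, either way. A call with a gripper value outside its range is refused whole. The fingers move at their own pace and stop on an object; FORCE is the grip in N (left out, the last holds). Time passes only in rows, so rows that do not move let the fingers close. It gives the time, the measured TCP pose, the force, the opening and the grip force at its end, in the units of the state.
- bot.get_obs(): the state, without advancing time (a new reading comes with each control period).
- bot.camera(name): name is "scene" or "top" or "wrist"; returns the picture (480x640x3 uint8, red, green, blue); there is no depth.
- bot.calibration(name): a dict with "vfov" (degrees; the focal length in pixels is half the picture's height over the tangent of half this angle, whatever the lens; pixels are square), "cx", "cy" (the principal point, pixels), "camera_from_world" (4x4, takes a point from world to camera coordinates). Camera axes: x right, y down, z forward; pixel columns grow to the right and rows downward; lengths in m; the calibration is good to about 2 mm. The wrist camera is an equidistant fisheye: a pixel r from the principal point sees the ray r / f radians off the axis. A picture is of the moment at which its call begins: read the wrist's pose just before it. calibration takes no time and is no camera call; for the wrist camera it gives the pose at the moment of the call.
- bot.job_done(): hands the job in; it is judged then, once.
The state is a dict: "time": time; "q": joint angles; "qd": joint speeds; "joint_efforts": joint torques, N m; "ee_pos": TCP position; "tcp_rot": TCP orientation; "wrist_force": force on the tool from outside, world axes, zero at the start; "torque": the same for the moment, N m; "opening": finger opening in m; "grasp_force": force on a finger pad.
Only numpy, scipy, OpenCV 4.12 (cv2) and the standard library are available. Lean on these libraries where they do the work, as an engineer would, in place of code of your own. Each camera call takes 0.05 s, during which the arm holds its last target. There are 200 camera calls.

### The job

With a fingertip, gently roll the knurled flow wheel in the top of the nebuliser compressor away from the unit's front until it clicks once, so that its white line rests at the middle (long) marks, and take the finger off. Then press the round start key fully down with a fingertip and let it come up again. Do not lift or shift the cup, the pump bottle or the spirometer.

Things in the scene. Friction and masses are not known exactly. Their poses are not given: they have to be found in the camera images.
- unit: Nebuliser compressor fixed to the bench: white box 200 x 200 x 85 mm high. Origin: centre of its underside. x points from its front (short air outlet stub, roughly towards the robot) to its back, y to its left, z up. From a slot in its flat top stands a 14 mm high, 60 mm long (along x) segment of the flow wheel.
- wheel_top (a point): Topmost point of the flow wheel at rest, at x 0, y +45, z 99 mm in the unit's frame; it does not turn with the wheel. Knurled grey drum, 80 mm in diameter, 28 mm wide, axle along the unit's y. The axle is sprung: it gives 6 mm downwards, at 3 N (start) to 12 N (bottom). A fingertip resting on the top with 6 to 12 N and moved along the unit's x carries the rim by friction, 40 mm per rad.
- flow_wheel (a joint): Turn of the wheel, rad: clicks at 0, 0.5 and 1.0, end stops just beyond; let go, it snaps into the nearest. About 2 N at the rim takes it over a click. Starts at 0, the white line across its rim at the front short marks; grows as its top moves to the unit's back (+x). At 0.5 the line is at the very top, between the long middle marks; at 1.0 at the rear short marks.
- start_key_top (a point): Centre of the top face of the start key: a round grey button, 28 mm in diameter, on a slightly wider housing on the unit's top, in the unit's frame at x -50 mm, y -50 mm (the front right corner). Moves with the key.
- start_key (a joint): Travel of the start key, m: 0 up, 0.006 fully down. It is sprung (about 5 N fully down) and comes up by itself.
- cup: Small white medicine cup, 40 mm across the rim, 40 mm high, 40 g, loose, standing on the unit's top near its back right corner. Origin: centre of its underside. To be left alone.
- pump_bottle: Clear hand-gel bottle with a white pump head, 60 mm in diameter, 149 mm high, standing loose on the bench beside the unit. Origin: centre of its underside. To be left alone.
- spirometer: Three-ball breathing exerciser: a clear frame with three blue balls, 105 mm wide (its y), 60 mm deep, 130 mm high, standing loose on the bench beside the unit. Origin: centre of its underside. To be left alone.

How it is judged:
By the outcome, as a careful person would: the job done as asked, in the order asked, and still so for the second after the job is handed in, with the robot touching nothing.
It also fails if it takes over 38 s, if anything falls off the work surface, if the arm or the gripper's body presses on something with over 40 N, if the wrist force passes 120 N, or if a joint passes its speed limit or range.

## Working session

There is one attempt and no reset: what is moved stays moved. The work goes in short steps, Python scripts to look and compute and a shell command to move; the robot and the scene stay as the last step left them, time stands still between calls to the robot, and variables do not carry over. Pictures are saved under pics/ and viewed, at most 10 in all, crops included, and the job is handed in when it is done.

```bash
mkdir -p pics
python3 - <<'E'
from workcell import bot
import cv2
o=bot.get_obs();print({k:o[k] for k in('time','ee_pos','tcp_rot','wrist_force','opening')})
for n in('scene','top'):
    cv2.imwrite(f'pics/{n}.png',bot.camera(n)[:,:,::-1])
    c=bot.calibration(n);print(n,c)
E
```

```text
{'time': 0.0, 'ee_pos': array([ 0.14547721, -0.53017583,  0.23057928]), 'tcp_rot': array([-1.79924121e+02, -1.67214521e-03,  1.53454104e+01]), 'wrist_force': array([-0.56058429, -0.4850263 , -0.27690937]), 'opening': 0.08502837995943208}
scene {'vfov': 47.24590009017652, 'cx': 322.53910036733964, 'cy': 244.2555206197185, 'camera_from_world': array([[-0.32131505,  0.94696918, -0.00245177,  0.14387783],
       [ 0.8179028 ,  0.27621493, -0.50471806, -0.47013137],
       [-0.47727524, -0.16417882, -0.86328076,  1.50646837],
       [ 0.        ,  0.        ,  0.        ,  1.        ]])}
top {'vfov': 46.5828954142909, 'cx': 311.87850231536925, 'cy': 234.0149743337304, 'camera_from_world': array([[ 0.02480715, -0.99968386, -0.00409656,  0.04821204],
       [-0.99831719, -0.02455796, -0.05253271,  0.6207542 ],
       [ 0.0524155 ,  0.00539286, -0.9986108 ,  1.11829598],
       [ 0.        ,  0.        ,  0.        ,  1.        ]])}
```

View pics/top.png

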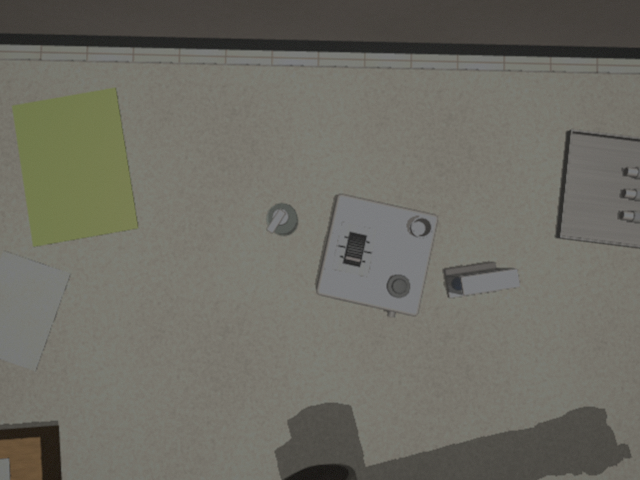

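View pics/scene.png

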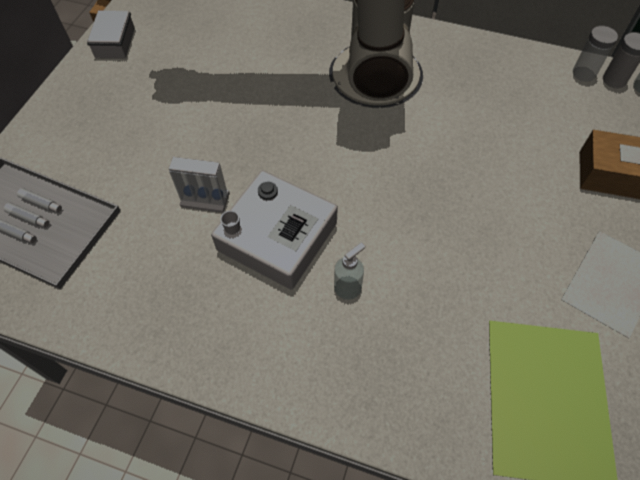

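Top view: the unit's top-face corners are near (340,194), (438,213), (417,315) and (319,293). The wheel is at (355,249), the key at (399,286), the cup at (419,227), the bottle at (281,219) and the spirometer at (483,280).

```bash
cat > h.py <<'E'
import numpy as np
from workcell import bot
def ray(n,u,v,z,c=None):
    c=c or bot.calibration(n);f=240/np.tan(np.radians(c['vfov']/2))
    T=np.array(c['camera_from_world']);d=np.array([u-c['cx'],v-c['cy']])/f
    if n=='wrist':
        r=np.hypot(*d);d=np.r_[d*np.sin(r)/max(r,1e-9),np.cos(r)]
    else: d=np.r_[d,1]
    R=T[:3,:3];o=-R.T@T[:3,3];d=R.T@d
    return o+d*(z-o[2])/d[2]
E
python3 - <<'E'
from h import *
np.set_printoptions(precision=4,suppress=True)
P=np.array([ray('top',*p,.085)[:2] for p in((340,194),(438,213),(417,315),(319,293))])
print(P,P.mean(0))
x=(P[0]+P[1]-P[2]-P[3]);y=P[0]+P[3]-P[1]-P[2]
print(np.linalg.norm(x)/2,np.linalg.norm(y)/2,np.degrees(np.arctan2(x[1],x[0])),np.degrees(np.arctan2(-y[0],y[1])))
w=ray('top',355,249,.099);k=ray('top',399,286,.095)
print('wheel',w,'key',k,'bottle',ray('top',281,219,.14),ray('scene',293,228,.099),ray('scene',268,187,.095))
c=P.mean(0);a=np.arctan2(x[1],x[0]);R=np.array([[np.cos(a),-np.sin(a)],[np.sin(a),np.cos(a)]])
print('model wheel',c+R@[0,.045],'key',c+R@[-.05,-.05], 'yaw',np.degrees(a))
E
```

```text
[[ 0.694   0.0111]
 [ 0.662  -0.1772]
 [ 0.4669 -0.1399]
 [ 0.5038  0.0468]] [ 0.5817 -0.0648]
0.19601497370167414 0.19067043503709388 -10.728596192867698 -10.40509733289809
wheel [ 0.5888 -0.0188  0.099 ] key [ 0.5213 -0.1034  0.095 ] bottle [0.6388 0.1196 0.14  ] [ 0.5991 -0.013   0.099 ] [ 0.5155 -0.1022  0.095 ]
model wheel [ 0.5901 -0.0206] key [ 0.5232 -0.1046] yaw -10.728596192867698
```

```bash
python3 -m crank '[{"gripper":0,"travel":[0,0,0],"twist":[0,0,0.15]},{"gripper":0,"travel":[0,0,0],"twist":[0,0,0.15]},{"gripper":0,"travel":[0,0,0],"twist":[0,0,0.15]}]' 40
python3 -m crank '[{"gripper":0,"travel":[27,-48,0],"twist":[0,0,0]},{"gripper":0,"travel":[27,-48,0],"twist":[0,0,0]},{"gripper":0,"travel":[27,-48,0],"twist":[0,0,0]},{"gripper":0,"travel":[27,-48,0],"twist":[0,0,0]},{"gripper":0,"travel":[27,-48,0],"twist":[0,0,0]},{"gripper":0,"travel":[27,-48,0],"twist":[0,0,0]},{"gripper":0,"travel":[27,-48,0],"twist":[0,0,0]},{"gripper":0,"travel":[27,-48,0],"twist":[0,0,0]},{"gripper":0,"travel":[27,-48,0],"twist":[0,0,0]},{"gripper":0,"travel":[27,-48,0],"twist":[0,0,0]},{"gripper":0,"travel":[27,-48,0],"twist":[0,0,0]},{"gripper":0,"travel":[0,0,0],"twist":[0,0,0]}]'
python3 - <<'E'
from h import *
import cv2,pickle
o=bot.get_obs();c=bot.calibration('wrist')
cv2.imwrite('pics/w1.png',bot.camera('wrist')[:,:,::-1]);pickle.dump(c,open('w1.pkl','wb'))
print(o['ee_pos'],o['tcp_rot'],o['wrist_force'],o['time'])
E
```

```text
time: 0.48
ee_pos: [0.1455, -0.5303, 0.2309]
tcp_rot: [-180.0, 0.0, -10.7]
wrist_force: [-0.7, 0.3, 0.4]
opening: 0.0324
grasp_force: 0.0
time: 1.98
ee_pos: [0.5319, -0.0793, 0.23]
tcp_rot: [-179.3, 0.1, -8.8]
wrist_force: [1.0, -0.6, 0.3]
opening: -0.0
grasp_force: 0.0
[ 0.53191792 -0.07934806  0.22999626] [-1.79274280e+02  1.10925684e-01 -8.80148859e+00] [ 1.04989982 -0.60805093  0.27881106] 1.975
```

View pics/w1.png

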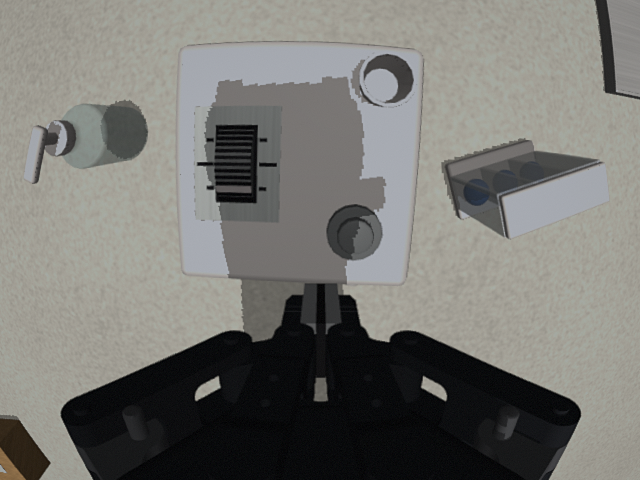

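Wrist view: the wheel centre is at about (237,164), with the long marks on row 164 and the white line at the front short marks near row 188. The key is at (356,235), the cup at (386,80).

Run:
```python
from h import *
import pickle;c=pickle.load(open('w1.pkl','rb'))
r=lambda u,v,z:ray('wrist',u,v,z,c).round(4)
print('wheel',r(237,164,.099),'marks',r(199,164,.085),r(275,165,.085))
print('key',r(356,235,.1))
P=np.array([r(*p,.085)[:2] for p in((181,46),(422,52),(405,284),(183,274))]);print(P,P.mean(0))
d=P[0]+P[1]-P[2]-P[3];print(np.degrees(np.arctan2(d[1],d[0])))
d=P[0]+P[3]-P[1]-P[2];print(np.degrees(np.arctan2(-d[0],d[1])),bot.get_obs()['ee_pos'],bot.get_obs()['tcp_rot'])
```

```text
wheel [ 0.5905 -0.0229  0.099 ] marks [0.596 0.012 0.085] [ 0.5839 -0.0492  0.085 ]
key [ 0.5228 -0.1032  0.1   ]
[[ 0.6958  0.0114]
 [ 0.6573 -0.1763]
 [ 0.4694 -0.1401]
 [ 0.5059  0.0492]] [ 0.5821  -0.06395]
-11.08226832313639
-11.251467413176323 [ 0.53098443 -0.08037353  0.23035882] [-1.79301408e+02  1.11827825e-01 -8.92049493e+00]
```

```bash
python3 -m crank '[{"gripper":0,"travel":[0,0,0],"twist":[-0.012,0,0.037]},{"gripper":0,"travel":[12.3,-23.5,20],"twist":[0,0,0]},{"gripper":0,"travel":[12.3,-23.5,40],"twist":[0,0,0]},{"gripper":0,"travel":[12.3,-23.5,40],"twist":[0,0,0]},{"gripper":0,"travel":[0,0,10],"twist":[0,0,0]},{"gripper":0,"travel":[0,0,0],"twist":[0,0,0]},{"gripper":0,"travel":[0,0,0],"twist":[0,0,0]}]'
```

```text
time: 2.9
ee_pos: [0.572, -0.0612, 0.1244]
tcp_rot: [-178.0, -0.1, -7.1]
wrist_force: [-0.4, -0.4, -1.1]
opening: -0.0002
grasp_force: 0.0
```

```bash
python3 -c "
from workcell import bot
o=bot.get_obs();print(o['q'],o['qd'],o['joint_efforts'],o['ee_pos'],o['tcp_rot'],o['wrist_force'],o['time'])"
```

```text
[ -7.08722746   7.50452019   0.99700918  83.38987769   1.98522825
 179.97760805] [ 0.06051522 -0.20981875  0.262301   -0.20014162  0.05214346  0.04861682] [ 6.62794663e-02 -5.41542935e+01  4.60450923e+01 -8.46754265e-03
  1.10817952e-01  6.10310926e-04] [ 0.57200756 -0.06116888  0.12444341] [-1.78014812e+02 -1.03387000e-01 -7.06484891e+00] [-0.35987321 -0.37898248 -1.08114789] 2.9
```

```bash
python3 -m crank '[{"gripper":0,"travel":[0,0,-15],"twist":[0,0,-0.18]},{"gripper":0,"travel":[0,0,0],"twist":[0,0,-0.18]},{"gripper":0,"travel":[0,0,0],"twist":[0,0,-0.18]},{"gripper":0,"travel":[0,0,0],"twist":[0,0,-0.18]},{"gripper":0,"travel":[0,0,0],"twist":[0,0,-0.18]},{"gripper":0,"travel":[0,0,0],"twist":[0,0,-0.18]},{"gripper":0,"travel":[0,0,0],"twist":[0,0,-0.18]},{"gripper":0,"travel":[0,0,0],"twist":[0,0,-0.18]},{"gripper":0,"travel":[0,0,0],"twist":[0,0,-0.18]},{"gripper":0,"travel":[0,0,0],"twist":[0,0,-0.18]},{"gripper":0,"travel":[0,0,0],"twist":[0,0,-0.18]},{"gripper":0,"travel":[0,0,0],"twist":[0,0,-0.18]}]'
python3 -m crank '[{"gripper":0,"travel":[0,0,0],"twist":[0,0,-0.18]},{"gripper":0,"travel":[0,0,0],"twist":[0,0,-0.18]},{"gripper":0,"travel":[0,0,0],"twist":[0,0,-0.18]},{"gripper":0,"travel":[0,0,0],"twist":[0,0,-0.18]},{"gripper":0,"travel":[0,0,0],"twist":[0,0,-0.18]},{"gripper":0,"travel":[0,0,0],"twist":[0,0,0]}]'
```

```text
time: 4.4
ee_pos: [0.572, -0.0615, 0.1395]
tcp_rot: [178.8, -1.6, 117.1]
wrist_force: [-0.4, -0.0, 0.2]
opening: -0.0001
grasp_force: 0.0
time: 5.15
ee_pos: [0.572, -0.0614, 0.1391]
tcp_rot: [178.0, -0.1, 168.2]
wrist_force: [0.3, -0.4, 0.1]
opening: 0.0002
grasp_force: 0.0
```

```bash
python3 -m crank '[{"gripper":0,"travel":[0,0,0],"twist":[0.035,0,-0.014]},{"gripper":0,"travel":[0,22,0],"twist":[0,0,0]},{"gripper":0,"travel":[0,22,12],"twist":[0,0,0]},{"gripper":0,"travel":[0,0,14],"twist":[0,0,0]},{"gripper":0,"travel":[0,0,0],"twist":[0,0,0]},{"gripper":0,"travel":[0,0,0],"twist":[0,0,0]}]'
```

```text
time: 5.9
ee_pos: [0.5798, -0.0185, 0.1118]
tcp_rot: [-180.0, -0.2, 169.0]
wrist_force: [0.2, 0.3, -0.2]
opening: -0.0003
grasp_force: 0.0
```

Now straight down to a first contact.

```bash
python3 -m crank '[{"gripper":0,"travel":[0,0,6],"twist":[0,0,0]},{"gripper":0,"travel":[0,0,5],"twist":[0,0,0]},{"gripper":0,"travel":[0,0,3],"twist":[0,0,0]},{"gripper":0,"travel":[0,0,0],"twist":[0,0,0]},{"gripper":0,"travel":[0,0,0],"twist":[0,0,0]}]'
```

```text
time: 6.52
ee_pos: [0.5798, -0.018, 0.0979]
tcp_rot: [-180.0, -0.2, 169.1]
wrist_force: [-0.9, -1.3, 3.9]
opening: 0.0001
grasp_force: 1.7
```

```bash
python3 -m crank '[{"gripper":0,"travel":[0,0,2],"twist":[0,0,0]},{"gripper":0,"travel":[0,0,1.5],"twist":[0,0,0]},{"gripper":0,"travel":[0,0,0],"twist":[0,0,0]},{"gripper":0,"travel":[0,0,0],"twist":[0,0,0]}]'
```

```text
time: 7.02
ee_pos: [0.58, -0.018, 0.0948]
tcp_rot: [-180.0, -0.1, 169.1]
wrist_force: [-2.3, -2.8, 7.6]
opening: -0.0
grasp_force: 4.0
```

```bash
python3 -m crank '[{"gripper":0,"travel":[-2.5,0,0.5],"twist":[0,0,0]},{"gripper":0,"travel":[-2.5,0,0],"twist":[0,0,0]},{"gripper":0,"travel":[-2.5,0,0],"twist":[0,0,0]},{"gripper":0,"travel":[-2.5,0,0],"twist":[0,0,0]},{"gripper":0,"travel":[-2.5,0,0],"twist":[0,0,0]},{"gripper":0,"travel":[-2.5,0,0],"twist":[0,0,0]},{"gripper":0,"travel":[-2.5,0,0],"twist":[0,0,0]},{"gripper":0,"travel":[-2.5,0,0],"twist":[0,0,0]},{"gripper":0,"travel":[0,0,0],"twist":[0,0,0]}]'
python3 -m crank '[{"gripper":0,"travel":[0,0,-5],"twist":[0,0,0]},{"gripper":0,"travel":[0,0,-35],"twist":[0,0,0]},{"gripper":0,"travel":[40,0,-40],"twist":[0,0,0]},{"gripper":0,"travel":[40,0,0],"twist":[0,0,0]},{"gripper":0,"travel":[0,0,0],"twist":[0,0,0]}]'
python3 - <<'E'
from h import *
import cv2
for n in('wrist','top'):
    cv2.imwrite(f'pics/{n}2.png',bot.camera(n)[:,:,::-1])
E
```

```text
time: 8.15
ee_pos: [0.6001, -0.0219, 0.0944]
tcp_rot: [-180.0, -0.1, 169.1]
wrist_force: [-1.0, -2.3, 9.1]
opening: -0.0002
grasp_force: 4.2
time: 8.78
ee_pos: [0.5196, -0.006, 0.1744]
tcp_rot: [180.0, -0.1, 169.2]
wrist_force: [0.3, 0.8, -0.3]
opening: 0.0
grasp_force: 0.0
```

View pics/wrist2.png

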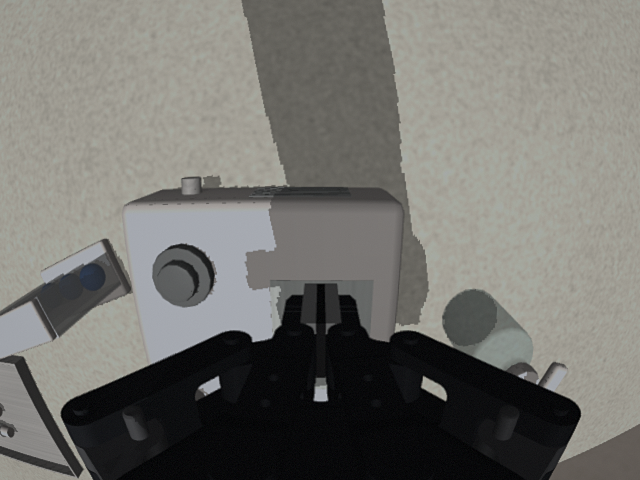

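The wrist camera now faces the robot side and the fingers hide the wheel; the key is at (180,275). I'll crop the scene view.

Run:
```python
from h import *
import cv2
a=bot.camera('scene')[:,:,::-1][170:290,210:350]
b=cv2.imread('pics/top2.png')[180:330,300:450]
a=cv2.resize(a,(400,343),interpolation=2);b=cv2.resize(b,(343,343),interpolation=2)
cv2.imwrite('pics/c.png',np.hstack([a,b]))
```

```text
(no output)
```

View pics/c.png

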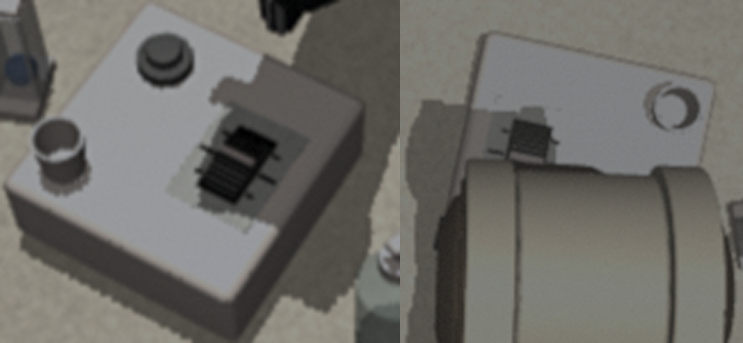

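Project the expected line for each click into the scene picture and compare it with the brightest row there.

Run:
```python
from h import *
c=bot.calibration('scene');T=c['camera_from_world'];f=240/np.tan(np.radians(c['vfov']/2))
a=np.radians(-11);u=np.array([np.cos(a),np.sin(a),0]);v=np.array([-u[1],u[0],0])
W=np.array([.5906,-.0198,.059])
for th in(-.5,0,.5):
  for s in(-.014,.014):
    p=W+.04*np.sin(th)*u+np.r_[0,0,.04*np.cos(th)]+s*v
    q=T[:3,:3]@p+T[:3,3];x,y=q[0]/q[2]*f+c['cx'],q[1]/q[2]*f+c['cy']
    print(th+.5,s,((x-210)*400/140).round(),((y-170)*343/120).round())
```

```text
0.0 -0.014 230.0 130.0
0.0 0.014 263.0 146.0
0.5 -0.014 216.0 146.0
0.5 0.014 249.0 162.0
1.0 -0.014 203.0 169.0
1.0 0.014 236.0 185.0
```

The line matches the 0.5 prediction, so the wheel is at the middle. Next is the key.

```bash
python3 -m crank '[{"gripper":0,"travel":[-7.2,-31.9,0],"twist":[0,0,0]},{"gripper":0,"travel":[-7.2,-31.9,0],"twist":[0,0,0]},{"gripper":0,"travel":[-7.2,-31.9,20],"twist":[0,0,0]},{"gripper":0,"travel":[0,0,35],"twist":[0,0,0]},{"gripper":0,"travel":[0,0,5],"twist":[0,0,0]},{"gripper":0,"travel":[0,0,0],"twist":[0,0,0]},{"gripper":0,"travel":[0,0,0],"twist":[0,0,0]}]'
python3 -m crank '[{"gripper":0,"travel":[0,0,4],"twist":[0,0,0]},{"gripper":0,"travel":[0,0,3],"twist":[0,0,0]},{"gripper":0,"travel":[0,0,3],"twist":[0,0,0]},{"gripper":0,"travel":[0,0,0],"twist":[0,0,0]},{"gripper":0,"travel":[0,0,0],"twist":[0,0,0]}]'
```

```text
time: 9.8
ee_pos: [0.5248, -0.1044, 0.115]
tcp_rot: [-180.0, -0.1, 169.2]
wrist_force: [0.2, 0.4, -0.1]
opening: -0.0003
grasp_force: 0.0
time: 10.42
ee_pos: [0.5242, -0.1045, 0.104]
tcp_rot: [-180.0, -0.1, 169.1]
wrist_force: [1.2, 2.4, 3.4]
opening: 0.0001
grasp_force: 1.5
```

```bash
python3 -m crank '[{"gripper":0,"travel":[0,0,1.5],"twist":[0,0,0]},{"gripper":0,"travel":[0,0,1.5],"twist":[0,0,0]},{"gripper":0,"travel":[0,0,0],"twist":[0,0,0]},{"gripper":0,"travel":[0,0,0],"twist":[0,0,0]}]'
python3 -m crank '[{"gripper":0,"travel":[0,0,1.5],"twist":[0,0,0]},{"gripper":0,"travel":[0,0,0],"twist":[0,0,0]},{"gripper":0,"travel":[0,0,0],"twist":[0,0,0]}]'
```

```text
time: 10.92
ee_pos: [0.5242, -0.1045, 0.1011]
tcp_rot: [-180.0, -0.1, 169.1]
wrist_force: [1.4, 2.7, 5.2]
opening: 0.0001
grasp_force: 3.0
time: 11.3
ee_pos: [0.5243, -0.1045, 0.1009]
tcp_rot: [-180.0, -0.1, 169.1]
wrist_force: [-2.9, 3.0, 15.3]
opening: -0.0002
grasp_force: 7.8
```

The force jumped at 0.101 m, so the key is at its stop. Release it, retract and check.

```bash
python3 -m crank '[{"gripper":0,"travel":[0,0,0.5],"twist":[0,0,0]},{"gripper":0,"travel":[0,0,0],"twist":[0,0,0]},{"gripper":0,"travel":[0,0,-6],"twist":[0,0,0]},{"gripper":0,"travel":[0,0,-20],"twist":[0,0,0]},{"gripper":0,"travel":[0,0,-50],"twist":[0,0,0]},{"gripper":0,"travel":[50,0,-30],"twist":[0,0,0]},{"gripper":0,"travel":[50,0,0],"twist":[0,0,0]},{"gripper":0,"travel":[0,0,0],"twist":[0,0,0]},{"gripper":0,"travel":[0,0,0],"twist":[0,0,0]}]'
python3 - <<'E'
from h import *
import cv2
a=bot.camera('scene')[:,:,::-1]
cv2.imwrite('pics/d.png',cv2.resize(a[140:310,150:380],(800,591),interpolation=2))
E
```

```text
time: 12.42
ee_pos: [0.4262, -0.0859, 0.2047]
tcp_rot: [-180.0, -0.2, 169.1]
wrist_force: [0.3, -0.6, -0.5]
opening: 0.0002
grasp_force: 0.0
```

View pics/d.png

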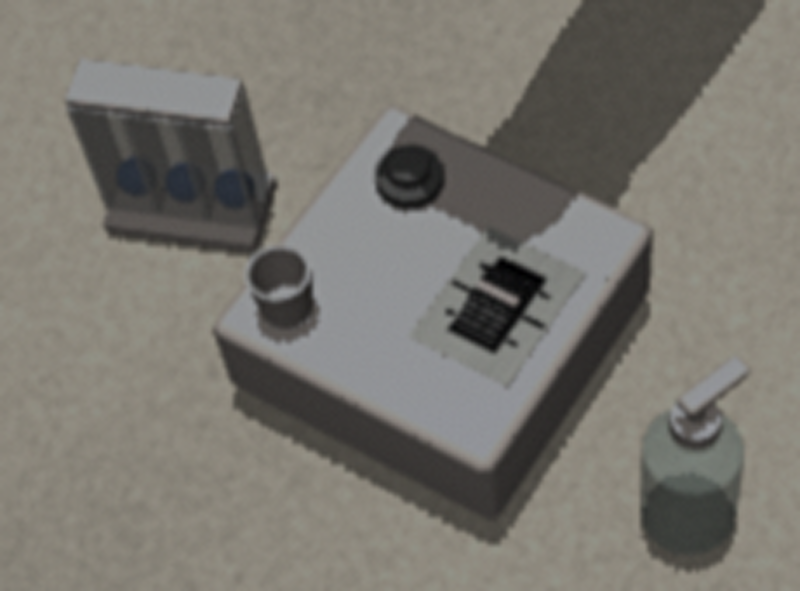

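The white line at (500,292) sits level with the long marks, the key at (410,170) is up, and the cup, bottle and spirometer are in place.

```bash
python3 -c "
from workcell import bot
print(bot.job_done())"
```

```text
the job is handed in; nothing more can be done
None
```

The flow wheel was rolled one click, and its white line rests at the middle marks. The start key was pressed to its stop and came back up. The cup, pump bottle and spirometer were left alone, and the job was handed in at about 12.5 s.

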